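# Tighten a press clamp's square nuts by a quarter turn each

### The arm

A 6-joint arm with a two-finger parallel gripper is mounted at the origin on a cart in front of the work surface, level with it; the furniture and walls round the work are solid. World frame = base frame: x ahead of the robot, y to its left, z up, the work surface at z = 0. Lengths are in mm, angles in rad, forces in N, time in s.
With the tool pointing down it reaches from about 225 to 725 mm from the base axis. Payload 3.1 kg.
Tool frame: the origin (TCP) lies at the very end of the fingers, on their centre line; the grasp point (between the pads) lies 19 mm behind it; z points along the fingers, y is the line along which they close (so a half turn about z gives the same grasp; the last joint's range is limited). The gripper opens to 85 mm and grips with 20 to 120 N. Pads are 22 mm wide; open, the fingers measure 114 mm over their backs; the gripper's body (76 mm by 85 mm) begins 54 mm behind the grasp point. The pads swing forward as they close: fully open they stand 13 mm farther back than shut.
Start: joints at [-1.448, 0.048, 0.099, 1.622, 0, 1.443], TCP at [130.279, -508.571, 194.612] pointing down, gripper open.
Joint ranges: [-2.91, 2.91], [-0.99, 1.94], [-1.21, 1.42], [-2.12, 2.29], [-1.49, 1.47], [-3.14, 3.14]. Speed limits (rad/s): [2.79, 2.79, 3.14, 3.14, 3.14, 3.14].

### API

Orientations are given as a 3x3 rotation matrix whose columns are the frame's x, y, z axes.
In Python, from workcell import robot gives the robot as it stands. The module is installed in compiled form; this text tells all that it offers.
- The arm moves only by the tool apply_moves, never from a script. Its argument "commands" is a list of rows, each a list of 7 numbers: the finger opening in m, from 0 to 0.0854, then the shift along the tool's x, y, z in m, then the turn, a rotation vector about the tool's x, y, z in rad. A call has 1 to 5 rows; each row shifts and turns the commanded pose from where the row before left it, along the tool's axes as they then stand; what a row does not reach is not made up. A row lasts 1/8 s, in which the tool goes at most 62.5 mm and 10.7 degrees, less where a joint would pass 70% of its speed; a pose out of reach is approached as far as the arm can. A call is refused whole if a number of a shift passes 0.0625 or a number of a turn 0.188, either way. A call with a gripper value outside its range is refused whole. The fingers move at their own pace and stop on an object; the grip force is fixed at half the most. Time passes only in rows, so rows that do not move let the fingers close. It gives the time, the measured TCP pose, the force, the opening and the grip force at its end, in the units of the state.
- robot.observe(): the state, without advancing time (a new reading comes with each control period).
- robot.get_image(name): name is "scene" or "top" or "wrist"; returns a dict with "color" (480x640x3 uint8, blue, green, red), "range_z" (480x640 float32, mm along the optical axis (not along the pixel's ray), 0 where there is no reading), "camera_matrix" (3x3 intrinsics, pixels), "distortion" ([k1, k2, p1, p2, k3] as OpenCV has them; the pictures are not rectified), "view" (4x4, takes a point from world to camera coordinates). Camera axes: x right, y down, z forward; pixel columns grow to the right and rows downward; lengths in mm; the calibration is good to about 2 mm. A picture is of the moment at which its call begins.
- robot.sign_off(): hands the job in; it is judged then, once.
Trained networks look in a picture, given as the dict that the camera call returned (one of the last four; its "shot" number tells which), for a name from the list of things; names that differ only in an ending like _2 or _b are one class to them, and where a whole thing is asked for, a point or a joint stands for the part that bears it (a point fixed in the world has none). Each returns a list of dicts, best first, with "confidence" (0 to 1); they miss things now and then, are a little off and sometimes report something else, mostly with a low value. They report only what shows in the picture. A call takes as long as a camera call. They do not tell look-alikes from the thing itself.
- robot.masks_of(picture, name): "mask" (480x640 bool, what is visible of it).
- robot.landmark_of(picture, name): "at" ([x, y, z] in mm, in world coordinates, good to about 4 mm: a listed point, or the origin of a listed thing).
The state is a dict: "clock": time; "joint_pos": joint angles; "qd": joint speeds; "effort": joint torques, N m; "tcp_pos": TCP position; "ee_rot": TCP orientation; "force": force on the tool from outside, world axes, zero at the start; "wrist_torque": the same for the moment, N m; "opening": finger opening in mm; "finger_force": force on a finger pad.
Only numpy, scipy, OpenCV 4.12 (cv2) and the standard library are available. Lean on these libraries where they do the work, as an engineer would, in place of code of your own. Each camera call takes 0.05 s, during which the arm holds its last target. There are 200 camera calls.

### The job

Tighten the three tall square nuts of the round press clamp one after another, starting with the nut beside the flat busbar tab and going clockwise as seen from above. Run each nut clockwise until you feel it bite, then turn it one quarter turn further before you go on to the next one. Leave the things lying around where they are.

Things in the scene. Friction and masses are not known exactly. Their poses are not given: they have to be found in the camera images.
- press_clamp: Round clamp fixed to the bench: base disc 140 mm across, 12 mm high, white ceramic disc on it, three leaf springs like spokes (20 mm wide, top 31 mm above the bench) from a flat hub (42 mm across, top at 34 mm). Origin: centre of its underside. Its -x points to the busbar tab, a flat strip 22 mm wide that sticks out 30 mm past the rim, top at 12 mm. Nuts stand 50 mm from its z axis.
- nut1: The nut beside the busbar tab, first to tighten. Steel, square, 20 x 20 mm; flat sides from 33 to 69 mm above the bench, stud end to 74 mm. Origin on its vertical axis at its foot; x and y are square to its sides. It only turns about z, stays at its height. Clockwise from above (yaw falling) it first spins almost freely (0.02 N m), then bites.
- nut2: Same kind of nut, next clockwise (seen from above) after nut1: second to tighten. Each nut spins freely for its own unknown 0.15 to 1.3 rad before it bites; nothing shows the bite, it is felt as a moment on the wrist that climbs within 0.15 rad (the thread's springy give) to 0.28 to 0.32 N m and stays so while it is tightened (0.2 to 0.3 left when the wrist pauses).
- nut3: Same kind of nut, next clockwise after nut2: third to tighten. Turned back (anticlockwise), any of the nuts spins freely up to 0.6 rad or more without loosening what was tightened; let go, it springs back by the give (0.15 rad), no more; turned clockwise again it bites at the angle where it was left.
- leaf1_end (a point): Point on the upper face of the leaf spring end by nut1, 60 mm from the clamp's axis, 31 mm above the bench. From the bite on, the nut presses it down 2 mm per full turn (0.5 mm for a quarter turn), too little to measure by pose; before the bite it does not move.
- leaf2_end (a point): Point on the upper face of the leaf spring end by nut2, 60 mm from the clamp's axis, 31 mm above the bench. From the bite on, the nut presses it down 2 mm per full turn (0.5 mm for a quarter turn), too little to measure by pose; before the bite it does not move.
- leaf3_end (a point): Point on the upper face of the leaf spring end by nut3, 60 mm from the clamp's axis, 31 mm above the bench. From the bite on, the nut presses it down 2 mm per full turn (0.5 mm for a quarter turn), too little to measure by pose; before the bite it does not move.
- capacitor_can: Bystander: upright blue cylinder capacitor, 35 mm in diameter, 62 mm high, origin under its centre. Leave it alone.
- heat_sink: Bystander: black finned heat sink, 40 x 50 x 26 mm, origin under its centre. Leave it alone.
- electrical_tape: Bystander: black roll of tape lying flat, 55 mm in diameter, 19 mm high, origin under its centre. Leave it alone.
Things that resemble listed ones, but are neither listed nor needed, are in the scene too. Of the things that look like the press_clamp, the larger one is meant.

How it is judged (in metres and radians):
On the way, in this order (a step that is already met when the one before it is completed fails the run):
1. nut 1 is tightened a quarter turn past its bite and let go (distance of leaf1_end from where it was at the start of the episode between 0.000417 and 0.000583 m and contact force between the fingers and nut1 below 0.5 N), for 0.1 s.
2. nut 2 is tightened a quarter turn past its bite and let go (distance of leaf2_end from where it was at the start of the episode between 0.000417 and 0.000583 m and contact force between the fingers and nut2 below 0.5 N), for 0.1 s.
3. nut 3 is tightened a quarter turn past its bite and let go (distance of leaf3_end from where it was at the start of the episode between 0.000417 and 0.000583 m and contact force between the fingers and nut3 below 0.5 N), for 0.1 s.
At the end, for the whole second after the job is handed in: All three nuts have been turned a quarter turn (90 degrees, give or take 15) past the point where each one bit, so that each leaf spring end has been pressed down 0.417 to 0.583 mm; the nuts are let go (distance of leaf1_end from where it was at the start of the episode between 0.000417 and 0.000583 m and distance of leaf2_end from where it was at the start of the episode between 0.000417 and 0.000583 m and distance of leaf3_end from where it was at the start of the episode between 0.000417 and 0.000583 m); the robot touches nothing.
It fails at once if a nut is overtightened (more than 105 degrees past its bite) (distance of any of leaf1_end, leaf2_end, leaf3_end from where it was at the start of the episode above 0.000583 m).
It fails at once if a nut is tightened before the one that comes before it is done ((distance of leaf2_end from where it was at the start of the episode above 0.0001 m and distance of leaf1_end from where it was at the start of the episode below 0.000417 m) or (distance of leaf3_end from where it was at the start of the episode above 0.0001 m and distance of leaf1_end from where it was at the start of the episode below 0.000417 m) or (distance of leaf3_end from where it was at the start of the episode above 0.0001 m and distance of leaf2_end from where it was at the start of the episode below 0.000417 m)).
It fails at once if a bystander (capacitor, heat sink, roll of tape) is pushed away or knocked over (distance of any of capacitor_can, heat_sink, electrical_tape from where it was at the start of the episode above 0.02 m or angle between any of capacitor_can, heat_sink, electrical_tape's own z axis and vertical above 0.5 rad).
It also fails if it takes over 72 s, if anything falls off the work surface, if the arm or the gripper's body presses on something with over 40 N, if the wrist force passes 120 N, or if a joint passes its speed limit or range.

## Working session

There is one attempt and no reset: what is moved stays moved. The work goes in short steps, Python scripts to look and compute and a tool call to move; the robot and the scene stay as the last step left them, time stands still between calls to the robot, and variables do not carry over. Pictures are saved under pics/ and viewed, at most 10 in all, crops included, and the job is handed in when it is done.

Besides the shell and the picture viewer there is one more tool, called by a JSON object that holds its "op" and its "data", one argument or row to a line. apply_moves: Moves the arm, as the interface text tells. Its arguments: {"type":"object","properties":{"commands":{"type":"array"}},"required":["commands"]}

```bash
mkdir -p pics
cat > h.py <<'E'
import numpy as np, cv2
from workcell import robot
def proj(p,P):
    V=np.array(p['view']); r,_=cv2.Rodrigues(V[:3,:3])
    return cv2.projectPoints(np.float64(P).reshape(-1,3),r,V[:3,3],np.array(p['camera_matrix']),np.array(p['distortion']))[0].reshape(-1,2)
def unproj(p,uv,z=None):
    """pixels -> world, on plane z"""
    V=np.array(p['view']); n=cv2.undistortPoints(np.float64(uv).reshape(-1,1,2),np.array(p['camera_matrix']),np.array(p['distortion'])).reshape(-1,2)
    d=np.c_[n,np.ones(len(n))]@V[:3,:3]; c=-V[:3,:3].T@V[:3,3]
    return c+d*((z-c[2])/d[:,2:])
def st():
    s=robot.observe(); print({k:np.round(s[k],3).tolist() for k in ['clock','joint_pos','tcp_pos','ee_rot','force','wrist_torque','opening','finger_force']})
E
python3 - <<'E'
from h import *
st()
for c in ['top','scene']:
    p=robot.get_image(c); cv2.imwrite(f'pics/{c}0.png',p['color'])
    for n in ['press_clamp','nut1','capacitor_can','heat_sink','electrical_tape']:
        for r in robot.landmark_of(p,n): print(c,n,round(r['confidence'],2),np.round(r['at']),proj(p,r['at']).round())
E
```

```text
{'clock': 0.0, 'joint_pos': [-1.448, 0.049, 0.098, 1.622, -0.0, 1.443], 'tcp_pos': [130.185, -507.894, 193.408], 'ee_rot': [[0.969, 0.248, -0.0], [0.248, -0.969, 0.002], [0.0, -0.002, -1.0]], 'force': [0.065, -0.12, -0.555], 'wrist_torque': [-0.08, 0.01, 0.002], 'opening': 85.666, 'finger_force': 0.0}
top press_clamp 0.89 [741. 101.  -0.] [[322. 165.]]
top press_clamp 0.72 [503. 197.  -1.] [[280. 270.]]
top nut1 0.69 [457. 212.  38.] [[272. 292.]]
top nut1 0.54 [696. 101.  27.] [[323. 182.]]
top nut1 0.46 [759. 132.  23.] [[309. 155.]]
top nut1 0.41 [516. 150.  29.] [[301. 264.]]
top nut1 0.39 [533. 233.  33.] [[263. 256.]]
top nut1 0.39 [755.  71.  28.] [[336. 156.]]
top capacitor_can 0.81 [466. 344.  -1.] [[214. 288.]]
top capacitor_can 0.31 [447. 209.  26.] [[274. 297.]]
top heat_sink 0.74 [374. 405.   2.] [[186. 330.]]
top electrical_tape 0.78 [ 514. -123.    0.] [[423. 265.]]
scene press_clamp 0.94 [499. 198.  -3.] [[303. 278.]]
scene press_clamp 0.6 [735. 103.   3.] [[284. 212.]]
scene nut1 0.69 [454. 207.  32.] [[310. 279.]]
scene nut1 0.68 [534. 236.  34.] [[279. 263.]]
scene nut1 0.66 [754.  62.  28.] [[293. 196.]]
scene nut1 0.61 [695. 100.  24.] [[293. 212.]]
scene nut1 0.58 [516. 149.  33.] [[317. 253.]]
scene nut1 0.45 [761. 134.  21.] [[268. 206.]]
scene capacitor_can 0.75 [467. 343.  -0.] [[251. 314.]]
scene heat_sink 0.61 [373. 404.  -1.] [[245. 359.]]
scene electrical_tape 0.53 [ 523. -125.   -6.] [[405. 223.]]
```

Run:
```python
import cv2
a=cv2.imread('pics/top0.png')
cv2.imwrite('pics/topcrop.png',cv2.resize(a[120:360,170:490],None,fx=2.5,fy=2.5,interpolation=3))
```

```text
(no output)
```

View pics/topcrop.png

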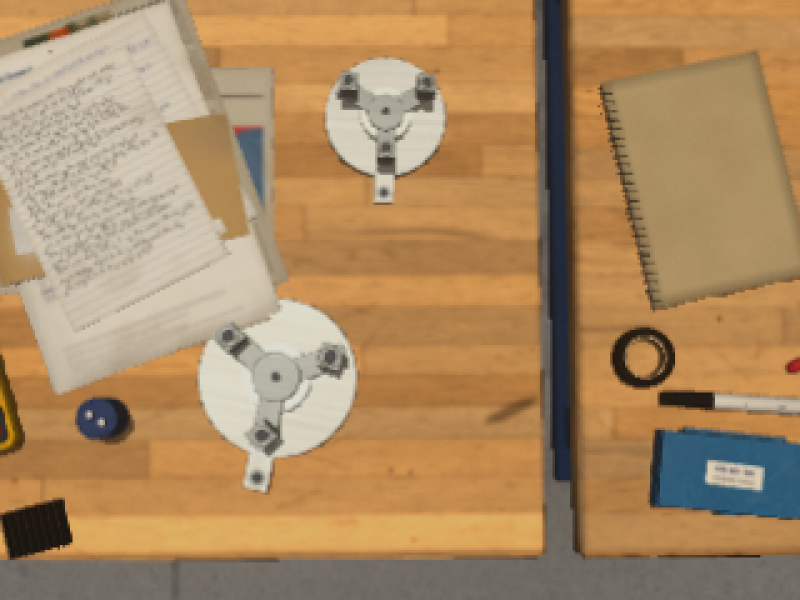

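View pics/scene0.png

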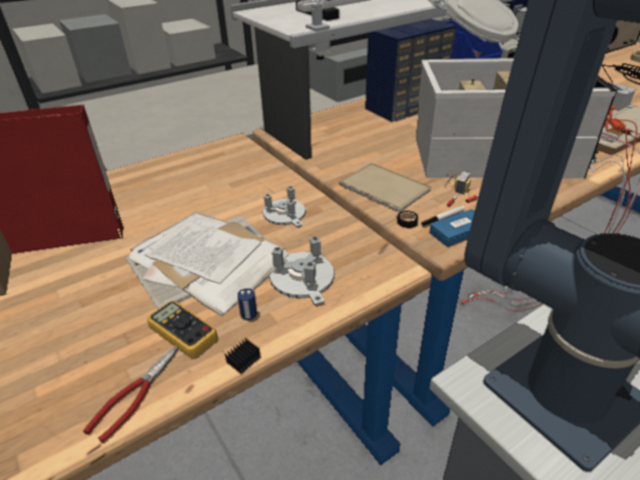

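The clamps that could be confused are the larger one at top px (280,270), with the tab at crop (258,475), and a smaller look-alike at (322,165). I choose the larger one. Seen from above:
- **nut1:** crop (262,435), about (455,209)
- **nut2:** clockwise at crop (228,338), about (534,235)
- **nut3:** crop (332,357), about (516,150)

The close crop above confirms the choice.

```bash
cat >> h.py <<'E'
def plan(goal,dyaw,n,open_=0.0854):
    """n equal rows to world TCP goal (mm), total yaw change dyaw, tool down"""
    s=robot.observe(); R=np.array(s['ee_rot']); p=np.array(s['tcp_pos']); y=np.arctan2(R[1,0],R[0,0])
    d=(np.array(goal)-p)/n/1000; out=[]
    for i in range(n):
        c,sn=np.cos(y),np.sin(y)
        out.append([open_,round(c*d[0]+sn*d[1],4),round(sn*d[0]-c*d[1],4),round(-d[2],4),0,0,round(-dyaw/n,4)]); y+=dyaw/n
    print('yaw now',round(y-dyaw,4)); 
    for i in range(0,n,5): print(out[i:i+5])
E
python3 - <<'E'
from h import *
plan([490,190,260],3.62,20)
p=robot.get_image('top'); Z=p['range_z']; V=np.array(p['view'])
v,u=np.mgrid[0:480:3,0:640:3]; z=Z[::3,::3].ravel(); uv=np.c_[u.ravel(),v.ravel()][z>0]; z=z[z>0]
n=cv2.undistortPoints(np.float64(uv).reshape(-1,1,2),p['camera_matrix'],p['distortion']).reshape(-1,2)
W=(np.c_[n,np.ones(len(n))]*z[:,None]-V[:3,3])@V[:3,:3]
k=(W[:,2]>60)&(np.hypot(W[:,0],W[:,1])<800)&(W[:,0]>200)
from collections import Counter
C={}
for w in W[k]: q=tuple((w[:2]//60*60).astype(int)); C[q]=max(C.get(q,0),int(w[2]))
print(C)
E
```

```text
yaw now 0.2507
[[0.0854, np.float64(0.0261), np.float64(-0.0294), np.float64(-0.0033), 0, 0, -0.181], [0.0854, np.float64(0.031), np.float64(-0.0242), np.float64(-0.0033), 0, 0, -0.181], [0.0854, np.float64(0.0348), np.float64(-0.0182), np.float64(-0.0033), 0, 0, -0.181], [0.0854, np.float64(0.0375), np.float64(-0.0117), np.float64(-0.0033), 0, 0, -0.181], [0.0854, np.float64(0.039), np.float64(-0.0047), np.float64(-0.0033), 0, 0, -0.181]]
[[0.0854, np.float64(0.0392), np.float64(0.0024), np.float64(-0.0033), 0, 0, -0.181], [0.0854, np.float64(0.0381), np.float64(0.0094), np.float64(-0.0033), 0, 0, -0.181], [0.0854, np.float64(0.0358), np.float64(0.0161), np.float64(-0.0033), 0, 0, -0.181], [0.0854, np.float64(0.0323), np.float64(0.0223), np.float64(-0.0033), 0, 0, -0.181], [0.0854, np.float64(0.0278), np.float64(0.0278), np.float64(-0.0033), 0, 0, -0.181]]
[[0.0854, np.float64(0.0224), np.float64(0.0323), np.float64(-0.0033), 0, 0, -0.181], [0.0854, np.float64(0.0162), np.float64(0.0358), np.float64(-0.0033), 0, 0, -0.181], [0.0854, np.float64(0.0095), np.float64(0.0381), np.float64
[... 742 characters left out ...]
.int64(660), np.int64(-480)): 201, (np.int64(660), np.int64(60)): 61, (np.int64(600), np.int64(-360)): 256, (np.int64(600), np.int64(-420)): 255, (np.int64(600), np.int64(-480)): 216, (np.int64(600), np.int64(-540)): 206, (np.int64(540), np.int64(-420)): 255, (np.int64(540), np.int64(-480)): 254, (np.int64(480), np.int64(-480)): 222, (np.int64(540), np.int64(180)): 74, (np.int64(480), np.int64(180)): 74, (np.int64(480), np.int64(-540)): 190, (np.int64(480), np.int64(120)): 79, (np.int64(480), np.int64(-600)): 96, (np.int64(420), np.int64(-600)): 106, (np.int64(420), np.int64(300)): 60, (np.int64(420), np.int64(180)): 74, (np.int64(180), np.int64(0)): 298, (np.int64(180), np.int64(-60)): 364}
```

The path is clear, so I'm moving.

{"op": "apply_moves", "data": {
  "commands": [
    [0.0854, 0.026, -0.029, -0.003, 0, 0, -0.181],
    [0.0854, 0.031, -0.024, -0.003, 0, 0, -0.181],
    [0.0854, 0.035, -0.018, -0.003, 0, 0, -0.181],
    [0.0854, 0.0375, -0.012, -0.003, 0, 0, -0.181],
    [0.0854, 0.039, -0.005, -0.003, 0, 0, -0.181]
  ]
}}

```text
clock: 1.27
tcp_pos: [220.6, -333.1, 209.9]
ee_rot: [[0.398, 0.917, 0.0], [0.917, -0.398, -0.001], [-0.0, 0.001, -1.0]]
force: [0.9, -0.3, 0.5]
opening: 85.2
finger_force: 0.0
```

{"op": "apply_moves", "data": {
  "commands": [
    [0.0854, 0.039, 0.0025, -0.003, 0, 0, -0.181],
    [0.0854, 0.038, 0.0095, -0.003, 0, 0, -0.181],
    [0.0854, 0.036, 0.016, -0.003, 0, 0, -0.181],
    [0.0854, 0.032, 0.022, -0.003, 0, 0, -0.181],
    [0.0854, 0.028, 0.028, -0.003, 0, 0, -0.181]
  ]
}}

```text
clock: 1.9
tcp_pos: [310.5, -158.8, 225.0]
ee_rot: [[-0.476, 0.88, 0.001], [0.88, 0.476, -0.001], [-0.001, 0.0, -1.0]]
force: [0.7, -0.8, -0.1]
opening: 85.4
finger_force: 0.0
```

{"op": "apply_moves", "data": {
  "commands": [
    [0.0854, 0.022, 0.032, -0.003, 0, 0, -0.181],
    [0.0854, 0.016, 0.036, -0.003, 0, 0, -0.181],
    [0.0854, 0.0095, 0.038, -0.003, 0, 0, -0.181],
    [0.0854, 0.0025, 0.039, -0.003, 0, 0, -0.181],
    [0.0854, -0.005, 0.039, -0.003, 0, 0, -0.181]
  ]
}}

```text
clock: 2.52
tcp_pos: [400.7, 15.2, 240.0]
ee_rot: [[-0.986, 0.169, 0.001], [0.169, 0.986, -0.0], [-0.001, -0.0, -1.0]]
force: [-0.3, -0.3, 0.3]
opening: 85.4
finger_force: 0.0
```

{"op": "apply_moves", "data": {
  "commands": [
    [0.0854, -0.012, 0.0375, -0.003, 0, 0, -0.181],
    [0.0854, -0.018, 0.035, -0.003, 0, 0, -0.181],
    [0.0854, -0.024, 0.031, -0.003, 0, 0, -0.181],
    [0.0854, -0.029, 0.026, -0.003, 0, 0, -0.181],
    [0.0854, -0.0335, 0.0205, -0.003, 0, 0, -0.181]
  ]
}}

```text
clock: 3.15
tcp_pos: [490.4, 189.7, 254.8]
ee_rot: [[-0.742, -0.671, 0.001], [-0.671, 0.742, -0.0], [-0.0, -0.0, -1.0]]
force: [0.4, -0.6, 0.9]
opening: 85.8
finger_force: 0.0
```

Run:
```python
from h import *
st()
p=robot.get_image('wrist'); cv2.imwrite('pics/w0.png',p['color']); 
import pickle; pickle.dump({k:p[k] for k in ['view','camera_matrix','distortion','range_z','color']},open('w0.pkl','wb'))
for n in ['press_clamp','nut1']:
    for r in robot.landmark_of(p,n): print(n,round(r['confidence'],2),np.round(r['at'],1),proj(p,r['at']).round())
```

```text
{'clock': 3.15, 'joint_pos': [0.242, 0.074, 0.248, 1.744, -0.0, -0.494], 'tcp_pos': [490.356, 189.654, 254.849], 'ee_rot': [[-0.742, -0.671, 0.001], [-0.671, 0.742, -0.0], [-0.0, -0.0, -1.0]], 'force': [0.366, -0.614, 0.905], 'wrist_torque': [0.004, -0.016, -0.034], 'opening': 85.841, 'finger_force': 0.0}
press_clamp 0.61 [739.9  99.9  -1.8] [[156. 273.]]
press_clamp 0.36 [520.6 147.1  34.8] [[273. 188.]]
nut1 0.88 [536.5 235.3  32.8] [[318. 243.]]
nut1 0.83 [757.7  64.3  29. ] [[118. 275.]]
nut1 0.75 [452.3 206.6  32.3] [[347. 179.]]
nut1 0.71 [697.4 102.9  23.8] [[166. 261.]]
nut1 0.7 [755.3 133.1  22.4] [[162. 301.]]
nut1 0.68 [516.3 149.8  32.6] [[277. 187.]]
```

View pics/w0.png

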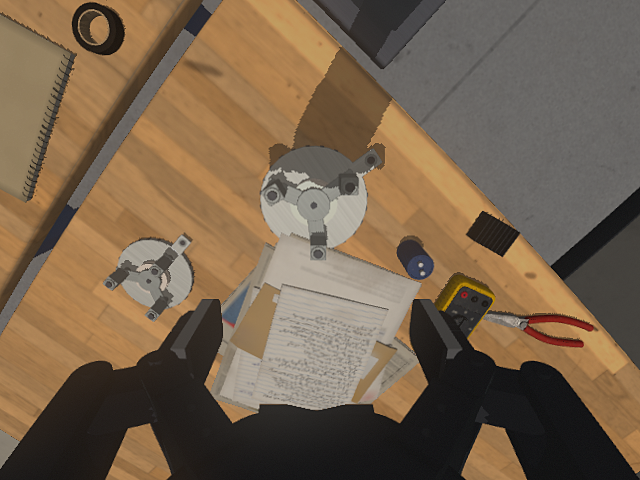

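Wrist view: the large clamp is at (313,205), with the tab at (372,158), nut1 at (347,185), nut2 at (318,252) and nut3 at (272,193). This agrees with my choice. The nuts are small here, so I'll move closer for the angles.

Run:
```python
from h import *
import pickle
p=pickle.load(open('w0.pkl','rb')); V=np.array(p['view']); c=-V[:3,:3].T@V[:3,3]; s=robot.observe()
print('cam',c.round(),'cam in tool',(np.array(s['ee_rot']).T@(c-np.array(s['tcp_pos']))).round(),'axis',V[2,:3].round(3), p['camera_matrix'][0][0])
print('tcp px',proj(p,s['tcp_pos']))
R=np.array(s['ee_rot'])
for P in ([501,197,70],):
  print(R.T@(np.array(P)-c))
```

```text
cam [429. 135. 435.] cam in tool [  82.    0. -181.] axis [ 0.239  0.215 -0.947] 331.9609429353218
tcp px [[315.52974577 267.11917406]]
[-95.22216388  -1.97689951 364.85257733]
```

{"op": "apply_moves", "data": {
  "commands": [
    [0.0854, -0.015, 0, 0.045, 0, 0, 0],
    [0.0854, -0.015, 0, 0.045, 0, 0, 0],
    [0.0854, -0.014, -0.002, 0.045, 0, 0, 0],
    [0.0854, 0, 0, 0, 0, 0, 0]
  ]
}}

```text
clock: 3.8
tcp_pos: [520.4, 214.4, 114.9]
ee_rot: [[-0.747, -0.665, -0.01], [-0.665, 0.747, -0.003], [0.009, 0.004, -1.0]]
force: [0.2, -0.5, 0.4]
opening: 85.6
finger_force: 0.0
```

Run:
```python
from h import *
st()
p=robot.get_image('wrist')
import pickle; pickle.dump({k:p[k] for k in ['view','camera_matrix','distortion','range_z','color']},open('w1.pkl','wb'))
q=robot.landmark_of(p,'nut1')
for r in q: print(round(r['confidence'],2),np.round(r['at'],1),proj(p,r['at']).round())
im=p['color'].copy(); M=robot.masks_of(p,'nut1')
for m in M:
    print(round(m['confidence'],2),m['mask'].sum(),np.argwhere(m['mask']).mean(0).round())
cv2.imwrite('pics/w1.png',cv2.resize(im[60:330,140:500],None,fx=2.2,fy=2.2,interpolation=3))
```

```text
{'clock': 3.8, 'joint_pos': [0.272, 0.155, 0.056, 1.482, -0.0, -0.455], 'tcp_pos': [520.373, 214.377, 114.88], 'ee_rot': [[-0.747, -0.665, -0.01], [-0.665, 0.747, -0.003], [0.009, 0.004, -1.0]], 'force': [0.241, -0.518, 0.373], 'wrist_torque': [-0.049, 0.043, -0.03], 'opening': 85.644, 'finger_force': 0.0}
0.87 [758.5  62.4  25.8] [[ 33. 303.]]
0.84 [536.2 236.6  31.1] [[322. 257.]]
0.82 [519.4 147.7  33.8] [[252. 173.]]
0.75 [451.7 204.1  29.8] [[363. 156.]]
0.74 [699.2 103.1  24.3] [[ 98. 287.]]
0.55 [756.7 133.5  22.2] [[ 98. 342.]]
0.87 1112 [180. 250.]
0.82 987 [266. 321.]
0.67 1092 [165. 370.]
0.65 765 [294.  85.]
0.63 798 [311.  24.]
0.61 544 [354.  86.]
```

View pics/w1.png

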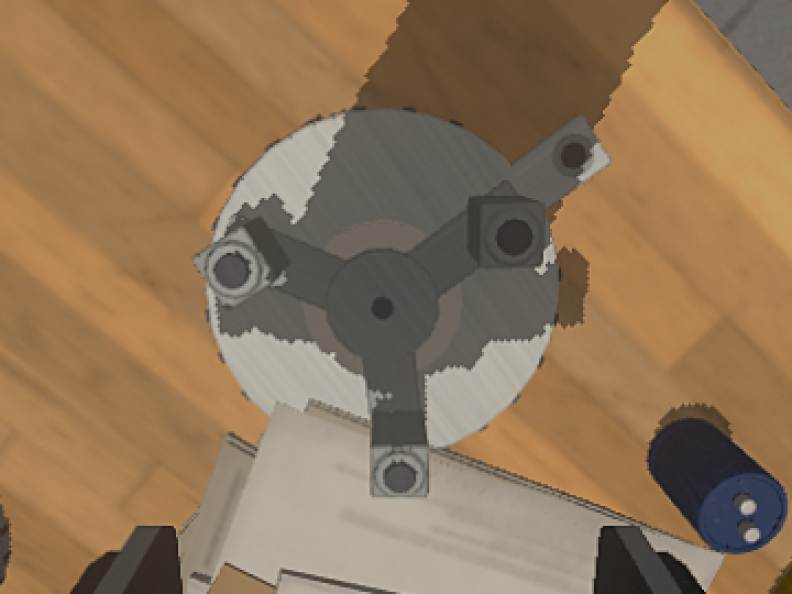

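Crop w1: nut1's top face is around (514,234), nut2's around (400,472) and nut3's around (232,274). Now I'll fit their poses.

Run:
```python
from h import *
import pickle
p=pickle.load(open('w1.pkl','rb')); V=np.array(p['view']); Z=p['range_z']
C={'n1':[(482,200),(546,199),(545,267),(484,267)],'n2':[(372,446),(427,446),(427,497),(372,497)],'n3':[(194,263),(246,244),(268,288),(222,306)]}
for k,c in C.items():
    uv=np.array(c)/2.2+[140,60]; w=unproj(p,uv,69); m=w.mean(0); e=np.roll(w,-1,0)-w
    a=np.arctan2(e[:,1],e[:,0]); print(k,'clicked',m.round(1),np.hypot(e[:,0],e[:,1]).round(1),np.rad2deg(a%(np.pi/2)).round(1))
v,u=np.mgrid[60:330,140:500]; z=Z[60:330,140:500].ravel(); uv=np.c_[u.ravel(),v.ravel()]; k=z>0
n=cv2.undistortPoints(np.float64(uv[k]).reshape(-1,1,2),p['camera_matrix'],p['distortion']).reshape(-1,2)
W=(np.c_[n,np.ones(len(n))]*z[k][:,None]-V[:3,3])@V[:3,:3]
from scipy.optimize import minimize
for nm,c in {'n1':(454,207),'n2':(536,235),'n3':(517,149)}.items():
    s=W[(np.hypot(W[:,0]-c[0],W[:,1]-c[1])<20)&(W[:,2]>62)]
    r=cv2.minAreaRect(np.float32(s[:,:2])); print(nm,len(s),np.median(s[:,2]).round(1),np.round(r[0],1),np.round(r[1],1),round(r[2],1))
cl=unproj(p,[np.array([382,308])/2.2+[140,60]],34); print('hub',cl.round(1))
```

```text
n1 clicked [453.2 207.8  69. ] [19.5 20.7 19.1 20.4] [42.8 44.4 41.8 45.6]
n2 clicked [536.2 235.   69. ] [18.5 19.1 19.  19.1] [41.6 42.7 41.5 41.3]
n3 clicked [520.9 151.   69. ] [17.6 15.1 15.9 15.8] [60.9 65.7 62.6 71.5]
n1 926 71.3 [454.1 207.1] [20.1 20.3] 42.0
n2 733 70.9 [535.6 233.8] [20.2 19.7] 42.0
n3 875 71.3 [518.8 150.1] [20.  20.8] 72.5
hub [[503.4 197.8  34. ]]
```

Run:
```python
from h import *
st(); plan([454,207.3,100],0.015,3,0.05)
```

```text
{'clock': 3.95, 'joint_pos': [0.272, 0.15, 0.065, 1.483, -0.0, -0.456], 'tcp_pos': [524.619, 215.706, 122.042], 'ee_rot': [[-0.747, -0.665, 0.003], [-0.665, 0.747, 0.0], [-0.002, -0.001, -1.0]], 'force': [0.232, 0.121, -0.02], 'wrist_torque': [0.045, -0.0, 0.04], 'opening': 85.687, 'finger_force': 0.0}
yaw now -2.4137
[[0.05, np.float64(0.0194), np.float64(0.0136), np.float64(0.0073), 0, 0, -0.005], [0.05, np.float64(0.0194), np.float64(0.0137), np.float64(0.0073), 0, 0, -0.005], [0.05, np.float64(0.0193), np.float64(0.0138), np.float64(0.0073), 0, 0, -0.005]]
```

{"op": "apply_moves", "data": {
  "commands": [
    [0.05, 0.0194, 0.0137, 0.007, 0, 0, -0.005],
    [0.05, 0.0194, 0.0137, 0.007, 0, 0, -0.005],
    [0.05, 0.0193, 0.0137, 0.008, 0, 0, -0.005],
    [0.05, 0, 0, 0, 0, 0, 0]
  ]
}}

```text
clock: 4.45
tcp_pos: [453.1, 207.7, 100.0]
ee_rot: [[-0.736, -0.677, 0.003], [-0.677, 0.736, 0.001], [-0.003, -0.002, -1.0]]
force: [-0.2, -0.5, 0.6]
opening: 49.8
finger_force: 0.0
```

Run:
```python
from h import *
st(); plan([454,207.3,40],0,2,0.045)
p=robot.get_image('wrist')
V=np.array(p['view']); Z=p['range_z']
v,u=np.mgrid[0:480,0:640]; z=Z.ravel(); uv=np.c_[u.ravel(),v.ravel()]; k=z>0
n=cv2.undistortPoints(np.float64(uv[k]).reshape(-1,1,2),p['camera_matrix'],p['distortion']).reshape(-1,2)
W=(np.c_[n,np.ones(len(n))]*z[k][:,None]-V[:3,3])@V[:3,:3]
for nm,c in {'n1':(454,207),'n2':(536,235),'n3':(518,149)}.items():
    s=W[(np.hypot(W[:,0]-c[0],W[:,1]-c[1])<20)&(W[:,2]>62)&(W[:,2]<80)]
    if len(s)>50: r=cv2.minAreaRect(np.float32(s[:,:2])); print(nm,len(s),np.median(s[:,2]).round(1),np.round(r[0],1),np.round(r[1],1),round(r[2],1))
```

```text
{'clock': 4.45, 'joint_pos': [0.295, -0.025, -0.162, 1.43, -0.0, -0.449], 'tcp_pos': [453.11, 207.691, 100.036], 'ee_rot': [[-0.736, -0.677, 0.003], [-0.677, 0.736, 0.001], [-0.003, -0.002, -1.0]], 'force': [-0.187, -0.514, 0.644], 'wrist_torque': [0.003, 0.017, 0.006], 'opening': 49.8, 'finger_force': 0.0}
yaw now -2.3975
[[0.045, np.float64(-0.0002), np.float64(-0.0004), np.float64(0.03), 0, 0, 0.0], [0.045, np.float64(-0.0002), np.float64(-0.0004), np.float64(0.03), 0, 0, 0.0]]
n1 881 71.0 [453.8 206.6] [20.2 20.2] 42.0
n2 581 71.0 [534.9 235.3] [21.6 18.1] 41.6
n3 884 70.7 [518.2 149.7] [20.4 20.7] 73.2
```

{"op": "apply_moves", "data": {
  "commands": [
    [0.045, 0, -0.0005, 0.03, 0, 0, 0],
    [0.045, 0, -0.0005, 0.03, 0, 0, 0],
    [0.045, 0, 0, 0, 0, 0, 0],
    [0.015, 0, 0, 0, 0, 0, 0],
    [0.015, 0, 0, 0, 0, 0, 0]
  ]
}}

```text
clock: 5.12
tcp_pos: [455.9, 207.5, 39.8]
ee_rot: [[-0.736, -0.677, 0.004], [-0.677, 0.736, 0.001], [-0.004, -0.002, -1.0]]
force: [-0.0, 0.4, 0.1]
opening: 15.0
finger_force: 0.0
```

{"op": "apply_moves", "data": {
  "commands": [
    [0.015, 0, 0, 0, 0, 0, 0],
    [0.015, 0, 0, 0, 0, 0, 0]
  ]
}}

```text
clock: 5.38
tcp_pos: [454.4, 207.2, 38.3]
ee_rot: [[-0.736, -0.677, 0.001], [-0.677, 0.736, 0.0], [-0.001, -0.0, -1.0]]
force: [-0.4, 0.4, -0.5]
opening: 15.0
finger_force: 0.0
```

```bash
python3 -c "
from h import *
st()"
```

```text
{'clock': 5.375, 'joint_pos': [0.294, 0.005, -0.257, 1.308, 0.0, -0.451], 'tcp_pos': [454.403, 207.236, 38.268], 'ee_rot': [[-0.736, -0.677, 0.001], [-0.677, 0.736, 0.0], [-0.001, -0.0, -1.0]], 'force': [-0.366, 0.376, -0.5], 'wrist_torque': [0.063, -0.036, -0.026], 'opening': 14.999, 'finger_force': 0.0}
```

Run:
```python
from h import *
p=robot.get_image('wrist'); cv2.imwrite('pics/w2.png',cv2.resize(p['color'][120:400,150:500],None,fx=2,fy=2))
p=robot.get_image('scene'); 
print(proj(p,[454,207,50]))
st()
```

```text
[[310.31714191 271.90554338]]
{'clock': 5.475, 'joint_pos': [0.293, 0.005, -0.257, 1.308, 0.0, -0.451], 'tcp_pos': [454.097, 207.113, 37.87], 'ee_rot': [[-0.736, -0.677, 0.0], [-0.677, 0.736, 0.0], [-0.0, -0.0, -1.0]], 'force': [-0.139, 0.724, 0.35], 'wrist_torque': [-0.075, -0.014, -0.031], 'opening': 14.875, 'finger_force': 0.0}
```

View pics/w2.png

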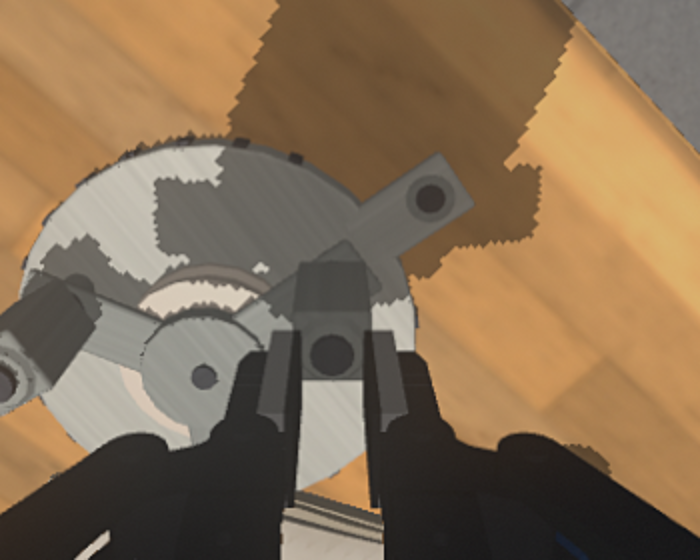

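The nut at crop (333,355) sits centred between the pads with small gaps, so the opening reading is offset. I'll close further.

{"op": "apply_moves", "data": {
  "commands": [
    [0.005, 0, 0, 0, 0, 0, 0],
    [0.005, 0, 0, 0, 0, 0, 0],
    [0.005, 0, 0, 0, 0, 0, 0]
  ]
}}

```text
clock: 5.85
tcp_pos: [453.9, 207.0, 37.5]
ee_rot: [[-0.736, -0.677, -0.0], [-0.677, 0.736, -0.0], [0.0, 0.0, -1.0]]
force: [-0.1, 0.3, -0.1]
opening: 5.3
finger_force: 0.0
```

Run:
```python
from h import *
st()
p=robot.get_image('wrist'); cv2.imwrite('pics/w3.png',cv2.resize(p['color'][200:400,220:420],None,fx=2.5,fy=2.5))
```

```text
{'clock': 5.85, 'joint_pos': [0.293, 0.005, -0.258, 1.308, 0.0, -0.451], 'tcp_pos': [453.904, 207.037, 37.534], 'ee_rot': [[-0.736, -0.677, -0.0], [-0.677, 0.736, -0.0], [0.0, 0.0, -1.0]], 'force': [-0.092, 0.292, -0.051], 'wrist_torque': [0.001, -0.02, 0.031], 'opening': 5.257, 'finger_force': 0.0}
```

View pics/w3.png

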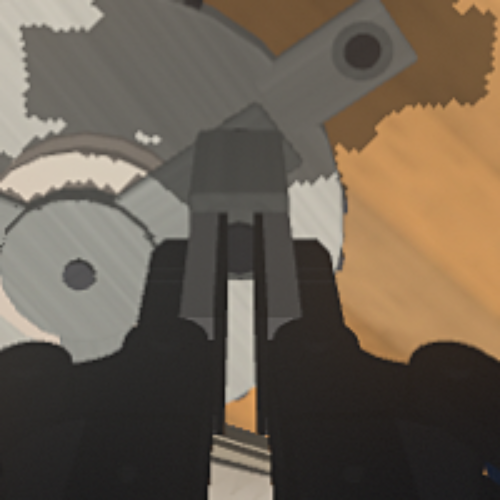

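Run:
```python
from h import *
p=robot.get_image('wrist'); V=np.array(p['view']); Z=p['range_z']
s=robot.observe(); R=np.array(s['ee_rot']); t=np.array(s['tcp_pos'])
for u,v in [(200,250),(275,250),(195,310),(240,150),(240,185),(240,200),(240,240),(280,310),(205,220),(190,310),(170,260),(310,260),(185,400)]:
    q=np.array([u,v])/2.5+[220,200]; z=Z[int(q[1]),int(q[0])]
    n=cv2.undistortPoints(q.reshape(-1,1,2),p['camera_matrix'],p['distortion']).reshape(2)
    w=(np.array([*n,1])*z-V[:3,3])@V[:3,:3]; print((u,v),w.round(),'tool',(R.T@(w-t)).round())
```

```text
(200, 250) [450. 195.  94.] tool [ 11.  -6. -56.]
(275, 250) [442. 204.  94.] tool [ 11.   6. -56.]
(195, 310) [450. 195. 111.] tool [ 11.  -6. -74.]
(240, 150) [446. 201.  48.] tool [ 10.   0. -11.]
(240, 185) [446. 200.  68.] tool [ 10.   0. -30.]
(240, 200) [447. 201.  71.] tool [  9.   0. -33.]
(240, 240) [452. 206.  75.] tool [  3.   0. -38.]
(280, 310) [442. 205. 111.] tool [ 10.   7. -73.]
(205, 220) [450. 196.  82.] tool [ 11.  -6. -45.]
(190, 310) [451. 195. 111.] tool [ 10.  -7. -73.]
(170, 260) [457. 194.  90.] tool [  7. -12. -53.]
(310, 260) [441. 212.  89.] tool [  6.  13. -52.]
(185, 400) [450. 195. 132.] tool [ 11.  -6. -94.]
```

Run:
```python
from h import *
import pickle
def tool(p,R,t):
    V=np.array(p['view']); Z=p['range_z']; v,u=np.mgrid[0:480,0:640]; z=Z.ravel(); uv=np.c_[u.ravel(),v.ravel()]
    n=cv2.undistortPoints(np.float64(uv).reshape(-1,1,2),p['camera_matrix'],p['distortion']).reshape(-1,2)
    W=(np.c_[n,np.ones(len(n))]*z[:,None]-V[:3,3])@V[:3,:3]
    return ((W-t)@R).reshape(480,640,3)
p=pickle.load(open('w0.pkl','rb')); R=np.array([[-.742,-.671,0],[-.671,.742,0],[0,0,-1]]); T=tool(p,R,np.array([490.4,189.7,254.8]))
for u,v in [(210,302),(205,320),(430,302),(195,340),(183,355),(214,330)]: print((u,v),T[v,u].round())
m=(p['range_z']>0)&(T[...,2]<20)&(abs(T[...,1])<70)&(T[...,2]>-120); ys=T[m]; print('lowest tool z open',np.percentile(ys[:,2],[90,99,99.9]).round(1))
s=robot.observe(); q=robot.get_image('wrist'); T=tool(q,np.array(s['ee_rot']),np.array(s['tcp_pos']))
for v in range(250,330,8): print(v,[T[v,u].round().tolist() for u in (298,304,310,316)])
st()
```

```text
(210, 302) [ 11. -44. -58.]
(205, 320) [  9. -43. -69.]
(430, 302) [ 10.  49. -57.]
(195, 340) [ 10. -42. -83.]
(183, 355) [  8. -45. -88.]
(214, 330) [ -1. -43. -61.]
lowest tool z open [-74.4 -55.6 -51.7]
250 [[2.0, -11.0, 25.0], [2.0, -7.0, 25.0], [9.0, -3.0, 5.0], [9.0, 0.0, 6.0]]
258 [[9.0, -10.0, -7.0], [10.0, -6.0, -9.0], [10.0, -3.0, -9.0], [10.0, 0.0, -8.0]]
266 [[10.0, -9.0, -19.0], [10.0, -6.0, -19.0], [10.0, -3.0, -20.0], [10.0, 0.0, -19.0]]
274 [[10.0, -9.0, -29.0], [10.0, -6.0, -29.0], [10.0, -3.0, -29.0], [11.0, 0.0, -31.0]]
282 [[7.0, -8.0, -32.0], [7.0, -5.0, -32.0], [8.0, -2.0, -33.0], [8.0, 0.0, -34.0]]
290 [[11.0, -8.0, -48.0], [10.0, -5.0, -46.0], [10.0, -2.0, -45.0], [5.0, 0.0, -37.0]]
298 [[11.0, -7.0, -54.0], [11.0, -5.0, -54.0], [6.0, -2.0, -47.0], [1.0, 0.0, -37.0]]
306 [[10.0, -7.0, -60.0], [10.0, -4.0, -60.0], [2.0, -2.0, -47.0], [-4.0, 0.0, -37.0]]
314 [[10.0, -7.0, -66.0], [10.0, -4.0, -66.0], [-0.0, -2.0, -49.0], [-46.0, 0.0, 24.0]]
322 [[11.0, -6.0, -72.0], [10.0, -4.0, -72.0], [-3.0, -2.0, -51.0], [-54.0, 0.0, 25.0]]
{'clock': 6.0, 'joint_pos': [0.293, 0.005, -0.258, 1.308, 0.0, -0.451], 'tcp_pos': [453.943, 207.048, 37.584], 'ee_rot': [[-0.736, -0.677, -0.0], [-0.677, 0.736, -0.0], [0.0, 0.0, -1.0]], 'force': [0.165, -0.183, -0.801], 'wrist_torque': [-0.036, -0.071, -0.008], 'opening': 5.124, 'finger_force': 0.0}
```

By depth, the fingertips sit at about world z 80, just above the stud. The real tips are about 43 mm short of the stated TCP. I'll open, go lower in steps and watch force and depth.

{"op": "apply_moves", "data": {
  "commands": [
    [0.045, 0, 0, 0, 0, 0, 0],
    [0.045, 0, 0, 0, 0, 0, 0],
    [0.045, 0, 0, 0, 0, 0, 0],
    [0.045, 0, 0, 0.012, 0, 0, 0],
    [0.045, 0, 0, 0.012, 0, 0, 0]
  ]
}}

```text
clock: 6.62
tcp_pos: [453.7, 207.0, 12.6]
ee_rot: [[-0.736, -0.677, -0.0], [-0.677, 0.736, -0.0], [0.0, 0.0, -1.0]]
force: [1.0, 1.0, -0.6]
opening: 45.2
finger_force: 0.0
```

Run:
```python
from h import *
st()
p=robot.get_image('wrist'); cv2.imwrite('pics/w4.png',cv2.resize(p['color'][180:480,120:520],None,fx=1.8,fy=1.8))
```

```text
{'clock': 6.625, 'joint_pos': [0.293, 0.021, -0.293, 1.257, 0.0, -0.451], 'tcp_pos': [453.729, 206.983, 12.591], 'ee_rot': [[-0.736, -0.677, -0.0], [-0.677, 0.736, -0.0], [0.0, 0.0, -1.0]], 'force': [0.998, 0.965, -0.553], 'wrist_torque': [-0.03, 0.05, 0.015], 'opening': 45.18, 'finger_force': 0.0}
```

View pics/w4.png

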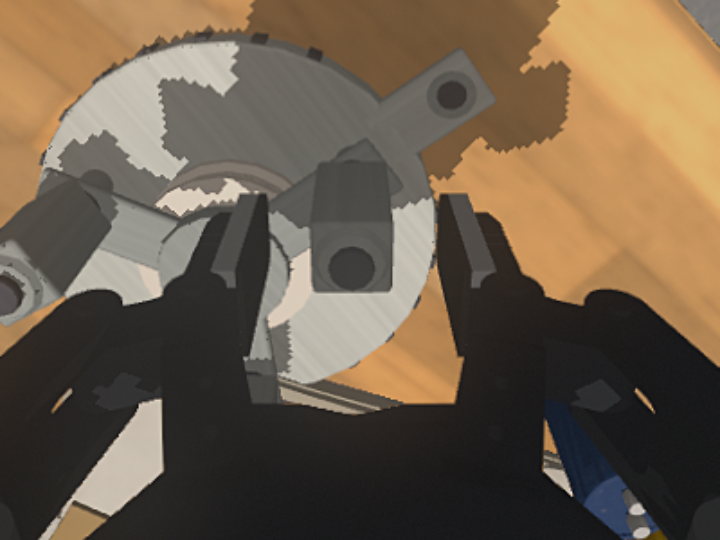

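The fingers now straddle the nut, stud at crop (352,268) and tips at row 195, part way down. I'll go 10 mm lower and close.

{"op": "apply_moves", "data": {
  "commands": [
    [0.045, 0, 0, 0.01, 0, 0, 0],
    [0.045, 0, 0, 0, 0, 0, 0],
    [0.01, 0, 0, 0, 0, 0, 0],
    [0.01, 0, 0, 0, 0, 0, 0],
    [0.01, 0, 0, 0, 0, 0, 0]
  ]
}}

```text
clock: 7.3
tcp_pos: [454.4, 207.1, 4.2]
ee_rot: [[-0.736, -0.677, 0.001], [-0.677, 0.736, 0.0], [-0.001, -0.001, -1.0]]
force: [-0.3, -0.4, 1.3]
opening: 19.8
finger_force: 60.6
```

Run:
```python
from h import *
st()
```

```text
{'clock': 7.3, 'joint_pos': [0.293, 0.027, -0.304, 1.239, -0.0, -0.451], 'tcp_pos': [454.373, 207.107, 4.16], 'ee_rot': [[-0.736, -0.677, 0.001], [-0.677, 0.736, 0.0], [-0.001, -0.001, -1.0]], 'force': [-0.303, -0.404, 1.291], 'wrist_torque': [-0.064, 0.03, -0.006], 'opening': 19.835, 'finger_force': 60.605}
```

```bash
cat > r.py <<'E'
from h import *
s=robot.observe(); R=np.array(s['ee_rot'])
print('t %.2f yaw %.4f j6 %.3f Mz %.3f F %s grip %.0f op %.1f'%(s['clock'],np.arctan2(R[1,0],R[0,0])%(2*np.pi),s['joint_pos'][5],s['wrist_torque'][2],np.round(s['force'],1),s['finger_force'],s['opening']), np.round(s['wrist_torque'],2),np.round(s['tcp_pos'],1))
E
python3 r.py
```

```text
t 7.30 yaw 3.8858 j6 -0.451 Mz -0.006 F [-0.3 -0.4  1.3] grip 61 op 19.8 [-0.06  0.03 -0.01] [454.4 207.1   4.2]
```

{"op": "apply_moves", "data": {
  "commands": [
    [0.01, 0, 0, 0, 0, 0, 0.08],
    [0.01, 0, 0, 0, 0, 0, 0.08]
  ]
}}

```text
clock: 7.55
tcp_pos: [454.5, 207.0, 4.1]
ee_rot: [[-0.836, -0.549, 0.001], [-0.549, 0.836, -0.0], [-0.001, -0.001, -1.0]]
force: [-0.4, -0.1, 1.9]
opening: 18.8
finger_force: 60.7
```

```bash
python3 r.py
```

```text
t 7.55 yaw 3.7231 j6 -0.288 Mz -0.002 F [-0.4 -0.1  1.9] grip 61 op 18.8 [-0.11  0.01 -0.  ] [454.5 207.    4.1]
```

{"op": "apply_moves", "data": {
  "commands": [
    [0.01, 0, 0, 0, 0, 0, 0.08],
    [0.01, 0, 0, 0, 0, 0, 0.08]
  ]
}}

```text
clock: 7.8
tcp_pos: [454.5, 206.9, 4.2]
ee_rot: [[-0.912, -0.409, 0.001], [-0.409, 0.912, -0.0], [-0.001, -0.001, -1.0]]
force: [0.7, -0.8, 0.3]
opening: 19.0
finger_force: 60.7
```

```bash
python3 r.py
```

```text
t 7.80 yaw 3.5631 j6 -0.128 Mz 0.009 F [ 0.7 -0.8  0.3] grip 61 op 19.0 [-0.2  -0.    0.01] [454.5 206.9   4.2]
```

{"op": "apply_moves", "data": {
  "commands": [
    [0.01, 0, 0, 0, 0, 0, 0.08],
    [0.01, 0, 0, 0, 0, 0, 0.08]
  ]
}}

```text
clock: 8.05
tcp_pos: [454.6, 206.8, 4.2]
ee_rot: [[-0.966, -0.258, 0.001], [-0.258, 0.966, -0.001], [-0.001, -0.001, -1.0]]
force: [0.2, -1.7, 0.6]
opening: 19.0
finger_force: 60.7
```

```bash
python3 r.py
```

```text
t 8.05 yaw 3.4029 j6 0.032 Mz -0.016 F [ 0.2 -1.7  0.6] grip 61 op 19.0 [-0.3   0.03 -0.02] [454.6 206.8   4.2]
```

{"op": "apply_moves", "data": {
  "commands": [
    [0.01, 0, 0, 0, 0, 0, 0.08],
    [0.01, 0, 0, 0, 0, 0, 0.08]
  ]
}}

```text
clock: 8.3
tcp_pos: [454.6, 206.7, 4.2]
ee_rot: [[-0.995, -0.101, 0.001], [-0.101, 0.995, -0.001], [-0.001, -0.001, -1.0]]
force: [0.2, -0.6, 1.4]
opening: 19.2
finger_force: 60.7
```

```bash
python3 r.py
```

```text
t 8.30 yaw 3.2429 j6 0.192 Mz 0.034 F [ 0.2 -0.6  1.4] grip 61 op 19.2 [-0.25 -0.08  0.03] [454.6 206.7   4.2]
```

{"op": "apply_moves", "data": {
  "commands": [
    [0.01, 0, 0, 0, 0, 0, 0.08],
    [0.01, 0, 0, 0, 0, 0, 0.08]
  ]
}}

```text
clock: 8.55
tcp_pos: [454.6, 206.5, 4.2]
ee_rot: [[-0.998, 0.058, 0.001], [0.058, 0.998, -0.001], [-0.001, -0.001, -1.0]]
force: [0.9, -2.0, 0.9]
opening: 19.1
finger_force: 60.7
```

```bash
python3 r.py
```

```text
t 8.55 yaw 3.0831 j6 0.352 Mz 0.143 F [ 0.9 -2.   0.9] grip 61 op 19.1 [-0.37 -0.01  0.14] [454.6 206.5   4.2]
```

{"op": "apply_moves", "data": {
  "commands": [
    [0.01, 0, 0, 0, 0, 0, 0.08],
    [0.01, 0, 0, 0, 0, 0, 0.08]
  ]
}}

```text
clock: 8.8
tcp_pos: [454.6, 206.4, 4.2]
ee_rot: [[-0.976, 0.216, 0.001], [0.216, 0.976, -0.002], [-0.002, -0.001, -1.0]]
force: [0.8, -2.0, 1.4]
opening: 19.2
finger_force: 60.6
```

```bash
python3 r.py
```

```text
t 8.80 yaw 2.9237 j6 0.511 Mz 0.282 F [ 0.8 -2.   1.4] grip 61 op 19.2 [-0.46  0.01  0.28] [454.6 206.4   4.2]
```

{"op": "apply_moves", "data": {
  "commands": [
    [0.01, 0, 0, 0, 0, 0, 0.08],
    [0.01, 0, 0, 0, 0, 0, 0.08]
  ]
}}

```text
clock: 9.05
tcp_pos: [454.5, 206.3, 4.1]
ee_rot: [[-0.929, 0.369, 0.001], [0.369, 0.929, -0.002], [-0.002, -0.001, -1.0]]
force: [0.5, -2.3, 1.4]
opening: 18.6
finger_force: 60.7
```

```bash
python3 r.py
```

```text
t 9.05 yaw 2.7637 j6 0.671 Mz 0.248 F [ 0.5 -2.3  1.4] grip 61 op 18.6 [-0.5  -0.    0.25] [454.5 206.3   4.1]
```

Nut 1: onset of the bite is at yaw ≈ 3.15. The target is 1.64 rad further, yaw ≈ 1.51.

{"op": "apply_moves", "data": {
  "commands": [
    [0.01, 0, 0, 0, 0, 0, 0.157],
    [0.01, 0, 0, 0, 0, 0, 0.157],
    [0.01, 0, 0, 0, 0, 0, 0.157],
    [0.01, 0, 0, 0, 0, 0, 0.157]
  ]
}}

```text
clock: 9.55
tcp_pos: [454.2, 205.9, 4.1]
ee_rot: [[-0.533, 0.846, 0.001], [0.846, 0.533, -0.003], [-0.003, -0.001, -1.0]]
force: [-1.3, -3.4, 2.2]
opening: 18.8
finger_force: 60.8
```

```bash
python3 r.py
```

```text
t 9.55 yaw 2.1331 j6 1.301 Mz 0.305 F [-1.3 -3.4  2.2] grip 61 op 18.8 [-0.67  0.12  0.31] [454.2 205.9   4.1]
```

{"op": "apply_moves", "data": {
  "commands": [
    [0.01, 0, 0, 0, 0, 0, 0.157],
    [0.01, 0, 0, 0, 0, 0, 0.157],
    [0.01, 0, 0, 0, 0, 0, 0.157],
    [0.01, 0, 0, 0, 0, 0, 0.155],
    [0.01, 0, 0, 0, 0, 0, 0]
  ]
}}

```text
clock: 10.18
tcp_pos: [453.8, 205.8, 4.1]
ee_rot: [[0.057, 0.998, -0.0], [0.998, -0.057, -0.003], [-0.003, -0.0, -1.0]]
force: [-2.0, -5.1, 3.9]
opening: 19.1
finger_force: 60.9
```

```bash
python3 r.py
```

```text
t 10.18 yaw 1.5137 j6 1.921 Mz 0.248 F [-2.  -5.1  3.9] grip 61 op 19.1 [-1.07  0.46  0.25] [453.8 205.8   4.1]
```

{"op": "apply_moves", "data": {
  "commands": [
    [0.045, 0, 0, 0, 0, 0, 0],
    [0.045, 0, 0, 0, 0, 0, 0],
    [0.045, 0, 0, 0, 0, 0, 0],
    [0.045, 0, 0, -0.035, 0, 0, 0],
    [0.045, 0, 0, -0.035, 0, 0, 0]
  ]
}}

```text
clock: 10.8
tcp_pos: [453.3, 207.1, 73.7]
ee_rot: [[0.058, 0.998, -0.002], [0.998, -0.058, 0.0], [-0.0, -0.002, -1.0]]
force: [1.4, 1.5, 1.1]
opening: 44.8
finger_force: 0.0
```

```bash
python3 r.py
python3 - <<'E'
from h import *
np.set_printoptions(legacy='1.25')
plan([535.5,234.5,74],np.deg2rad(222)-1.514,14,0.045)
E
```

```text
t 10.80 yaw 1.5124 j6 1.923 Mz -0.024 F [1.4 1.5 1.1] grip 0 op 44.8 [-0.02 -0.06 -0.02] [453.3 207.1  73.7]
yaw now 1.5124
[[0.045, 0.0023, 0.0057, -0.0, 0, 0, -0.1686], [0.045, 0.0013, 0.0061, -0.0, 0, 0, -0.1686], [0.045, 0.0003, 0.0062, -0.0, 0, 0, -0.1686], [0.045, -0.0008, 0.0061, -0.0, 0, 0, -0.1686], [0.045, -0.0018, 0.0059, -0.0, 0, 0, -0.1686]]
[[0.045, -0.0028, 0.0055, -0.0, 0, 0, -0.1686], [0.045, -0.0037, 0.005, -0.0, 0, 0, -0.1686], [0.045, -0.0044, 0.0043, -0.0, 0, 0, -0.1686], [0.045, -0.0051, 0.0035, -0.0, 0, 0, -0.1686], [0.045, -0.0056, 0.0026, -0.0, 0, 0, -0.1686]]
[[0.045, -0.006, 0.0016, -0.0, 0, 0, -0.1686], [0.045, -0.0062, 0.0006, -0.0, 0, 0, -0.1686], [0.045, -0.0062, -0.0004, -0.0, 0, 0, -0.1686], [0.045, -0.006, -0.0015, -0.0, 0, 0, -0.1686]]
```

{"op": "apply_moves", "data": {
  "commands": [
    [0.045, 0.0023, 0.0057, 0, 0, 0, -0.1686],
    [0.045, 0.0013, 0.0061, 0, 0, 0, -0.1686],
    [0.045, 0.0003, 0.0062, 0, 0, 0, -0.1686],
    [0.045, -0.0008, 0.0061, 0, 0, 0, -0.1686],
    [0.045, -0.0018, 0.0059, 0, 0, 0, -0.1686]
  ]
}}

```text
clock: 11.42
tcp_pos: [483.5, 217.2, 73.5]
ee_rot: [[-0.71, 0.704, 0.0], [0.704, 0.71, 0.0], [0.0, 0.0, -1.0]]
force: [0.0, 0.3, -1.0]
opening: 45.0
finger_force: 0.0
```

{"op": "apply_moves", "data": {
  "commands": [
    [0.045, -0.0028, 0.0055, 0, 0, 0, -0.1686],
    [0.045, -0.0037, 0.005, 0, 0, 0, -0.1686],
    [0.045, -0.0044, 0.0043, 0, 0, 0, -0.1686],
    [0.045, -0.0051, 0.0035, 0, 0, 0, -0.1686],
    [0.045, -0.0056, 0.0026, 0, 0, 0, -0.1686]
  ]
}}

```text
clock: 12.05
tcp_pos: [512.9, 226.9, 73.4]
ee_rot: [[-0.998, -0.062, -0.0], [-0.062, 0.998, 0.0], [0.0, 0.0, -1.0]]
force: [0.3, -0.9, 0.3]
opening: 44.9
finger_force: 0.0
```

{"op": "apply_moves", "data": {
  "commands": [
    [0.045, -0.006, 0.0016, 0, 0, 0, -0.1686],
    [0.045, -0.0062, 0.0006, 0, 0, 0, -0.1686],
    [0.045, -0.0062, -0.0004, 0, 0, 0, -0.1686],
    [0.045, -0.006, -0.0015, 0, 0, 0, -0.1686],
    [0.045, 0, 0, 0, 0, 0, 0]
  ]
}}

```text
clock: 12.68
tcp_pos: [536.4, 234.6, 73.4]
ee_rot: [[-0.746, -0.666, -0.0], [-0.666, 0.746, 0.0], [-0.0, 0.0, -1.0]]
force: [-0.1, 0.1, 0.4]
opening: 44.7
finger_force: 0.0
```

```bash
cat > fit.py <<'E'
from h import *
p=robot.get_image('wrist')
V=np.array(p['view']); Z=p['range_z']
v,u=np.mgrid[0:480,0:640]; z=Z.ravel(); uv=np.c_[u.ravel(),v.ravel()]; k=z>0
n=cv2.undistortPoints(np.float64(uv[k]).reshape(-1,1,2),p['camera_matrix'],p['distortion']).reshape(-1,2)
W=(np.c_[n,np.ones(len(n))]*z[k][:,None]-V[:3,3])@V[:3,:3]
for nm,c in {'n1':(454,207),'n2':(536,235),'n3':(518,149)}.items():
    s=W[(np.hypot(W[:,0]-c[0],W[:,1]-c[1])<18)&(W[:,2]>62)&(W[:,2]<78)]
    if len(s)>50: r=cv2.minAreaRect(np.float32(s[:,:2])); print(nm,len(s),np.median(s[:,2]).round(1),np.round(r[0],1),np.round(r[1],1),round(r[2],1))
E
python3 fit.py; python3 r.py
```

```text
n1 1484 71.2 [454.1 207.3] [20.4 20.3] 2.8
n2 1116 71.0 [536.  234.2] [20.5 19.8] 41.3
n3 1455 71.1 [518.6 149.9] [20.2 20.4] 73.0
t 12.72 yaw 3.8697 j6 -0.430 Mz -0.019 F [-0.2 -0.3  0.9] grip 0 op 45.2 [-0.03 -0.01 -0.02] [536.1 234.5  73.4]
```

{"op": "apply_moves", "data": {
  "commands": [
    [0.045, 0, 0, 0.035, 0, 0, 0],
    [0.045, 0, 0, 0.0345, 0, 0, 0.006],
    [0.045, 0, 0, 0, 0, 0, 0],
    [0.01, 0, 0, 0, 0, 0, 0],
    [0.01, 0, 0, 0, 0, 0, 0]
  ]
}}

```text
clock: 13.35
tcp_pos: [537.4, 235.0, 6.3]
ee_rot: [[-0.749, -0.663, 0.003], [-0.663, 0.749, 0.001], [-0.003, -0.001, -1.0]]
force: [-0.7, 0.5, 1.0]
opening: 19.0
finger_force: 60.6
```

{"op": "apply_moves", "data": {
  "commands": [
    [0.01, 0, 0, 0, 0, 0, 0],
    [0.01, 0, 0, 0, 0, 0, 0]
  ]
}}

```text
clock: 13.6
tcp_pos: [537.4, 235.0, 6.2]
ee_rot: [[-0.749, -0.663, 0.003], [-0.663, 0.749, 0.001], [-0.003, -0.001, -1.0]]
force: [-2.2, -0.3, 6.3]
opening: 19.1
finger_force: 61.2
```

```bash
python3 r.py
```

```text
t 13.60 yaw 3.8663 j6 -0.427 Mz 0.093 F [-2.2 -0.3  6.3] grip 61 op 19.1 [0.09 0.4  0.09] [537.4 235.    6.2]
```

The grip closed before the arm settled, about 1.5 mm off and preloaded. I'll regrip.

{"op": "apply_moves", "data": {
  "commands": [
    [0.035, 0, 0, 0, 0, 0, 0],
    [0.035, 0, 0, 0, 0, 0, 0],
    [0.035, 0, 0, 0, 0, 0, 0],
    [0.035, 0, 0, 0, 0, 0, 0]
  ]
}}

```text
clock: 14.1
tcp_pos: [536.0, 234.2, 3.7]
ee_rot: [[-0.749, -0.663, -0.001], [-0.663, 0.749, -0.0], [0.001, 0.0, -1.0]]
force: [-0.3, -0.5, 0.2]
opening: 34.8
finger_force: 0.0
```

```bash
python3 r.py
```

```text
t 14.10 yaw 3.8661 j6 -0.427 Mz 0.044 F [-0.3 -0.5  0.2] grip 0 op 34.8 [0.06 0.03 0.04] [536.  234.2   3.7]
```

{"op": "apply_moves", "data": {
  "commands": [
    [0.01, 0, 0, 0, 0, 0, 0],
    [0.01, 0, 0, 0, 0, 0, 0],
    [0.01, 0, 0, 0, 0, 0, 0]
  ]
}}

```text
clock: 14.48
tcp_pos: [536.2, 234.2, 4.1]
ee_rot: [[-0.749, -0.663, 0.0], [-0.663, 0.749, -0.0], [0.0, -0.0, -1.0]]
force: [-0.7, -1.3, 0.3]
opening: 19.4
finger_force: 60.4
```

```bash
python3 r.py
```

```text
t 14.47 yaw 3.8661 j6 -0.427 Mz 0.048 F [-0.7 -1.3  0.3] grip 60 op 19.4 [-0.11  0.08  0.05] [536.2 234.2   4.1]
```

Clean grip. Now I'll search for nut 2's bite.

{"op": "apply_moves", "data": {
  "commands": [
    [0.01, 0, 0, 0, 0, 0, 0.08],
    [0.01, 0, 0, 0, 0, 0, 0.08]
  ]
}}

```text
clock: 14.72
tcp_pos: [536.2, 234.1, 4.1]
ee_rot: [[-0.846, -0.533, 0.0], [-0.533, 0.846, -0.0], [0.0, -0.0, -1.0]]
force: [-0.0, -0.1, 1.0]
opening: 19.4
finger_force: 60.4
```

```bash
python3 r.py
```

```text
t 14.72 yaw 3.7036 j6 -0.265 Mz 0.014 F [-0.  -0.1  1. ] grip 60 op 19.4 [-0.15  0.02  0.01] [536.2 234.1   4.1]
```

{"op": "apply_moves", "data": {
  "commands": [
    [0.01, 0, 0, 0, 0, 0, 0.08],
    [0.01, 0, 0, 0, 0, 0, 0.08]
  ]
}}

```text
clock: 14.98
tcp_pos: [536.2, 234.1, 4.1]
ee_rot: [[-0.92, -0.391, 0.0], [-0.391, 0.92, -0.0], [0.0, -0.0, -1.0]]
force: [0.1, -0.5, 0.2]
opening: 18.9
finger_force: 60.4
```

```bash
python3 r.py
```

```text
t 14.97 yaw 3.5435 j6 -0.105 Mz 0.006 F [ 0.1 -0.5  0.2] grip 60 op 18.9 [-0.17  0.08  0.01] [536.2 234.1   4.1]
```

{"op": "apply_moves", "data": {
  "commands": [
    [0.01, 0, 0, 0, 0, 0, 0.08],
    [0.01, 0, 0, 0, 0, 0, 0.08]
  ]
}}

```text
clock: 15.22
tcp_pos: [536.3, 234.0, 4.1]
ee_rot: [[-0.971, -0.239, 0.0], [-0.239, 0.971, -0.001], [-0.0, -0.001, -1.0]]
force: [0.7, -0.7, 1.1]
opening: 18.9
finger_force: 60.4
```

```bash
python3 r.py
```

```text
t 15.22 yaw 3.3834 j6 0.055 Mz -0.017 F [ 0.7 -0.7  1.1] grip 60 op 18.9 [-0.23  0.06 -0.02] [536.3 234.    4.1]
```

{"op": "apply_moves", "data": {
  "commands": [
    [0.01, 0, 0, 0, 0, 0, 0.08],
    [0.01, 0, 0, 0, 0, 0, 0.08]
  ]
}}

```text
clock: 15.48
tcp_pos: [536.3, 234.0, 4.1]
ee_rot: [[-0.997, -0.082, 0.0], [-0.082, 0.997, -0.001], [-0.0, -0.001, -1.0]]
force: [-0.6, -0.6, 0.5]
opening: 19.0
finger_force: 60.4
```

```bash
python3 r.py
```

```text
t 15.47 yaw 3.2234 j6 0.215 Mz 0.057 F [-0.6 -0.6  0.5] grip 60 op 19.0 [-0.23 -0.    0.06] [536.3 234.    4.1]
```

{"op": "apply_moves", "data": {
  "commands": [
    [0.01, 0, 0, 0, 0, 0, 0.08],
    [0.01, 0, 0, 0, 0, 0, 0.08]
  ]
}}

```text
clock: 15.72
tcp_pos: [536.3, 233.9, 4.1]
ee_rot: [[-0.997, 0.078, 0.0], [0.078, 0.997, -0.001], [-0.0, -0.001, -1.0]]
force: [-0.1, -1.5, -0.2]
opening: 19.0
finger_force: 60.4
```

```bash
python3 r.py
```

```text
t 15.72 yaw 3.0634 j6 0.375 Mz 0.008 F [-0.1 -1.5 -0.2] grip 60 op 19.0 [-0.24 -0.04  0.01] [536.3 233.9   4.1]
```

{"op": "apply_moves", "data": {
  "commands": [
    [0.01, 0, 0, 0, 0, 0, 0.08],
    [0.01, 0, 0, 0, 0, 0, 0.08]
  ]
}}

```text
clock: 15.98
tcp_pos: [536.3, 233.9, 4.1]
ee_rot: [[-0.972, 0.236, 0.0], [0.236, 0.972, -0.001], [-0.0, -0.001, -1.0]]
force: [0.9, -1.4, 0.2]
opening: 19.0
finger_force: 60.4
```

```bash
python3 r.py
```

```text
t 15.97 yaw 2.9033 j6 0.535 Mz -0.027 F [ 0.9 -1.4  0.2] grip 60 op 19.0 [-0.28  0.02 -0.03] [536.3 233.9   4.1]
```

{"op": "apply_moves", "data": {
  "commands": [
    [0.01, 0, 0, 0, 0, 0, 0.08],
    [0.01, 0, 0, 0, 0, 0, 0.08]
  ]
}}

```text
clock: 16.23
tcp_pos: [536.3, 233.8, 4.2]
ee_rot: [[-0.922, 0.388, 0.0], [0.388, 0.922, -0.001], [-0.001, -0.001, -1.0]]
force: [-0.3, -2.3, -0.6]
opening: 19.3
finger_force: 60.4
```

```bash
python3 r.py
```

```text
t 16.23 yaw 2.7434 j6 0.695 Mz 0.030 F [-0.3 -2.3 -0.6] grip 60 op 19.3 [-0.3   0.05  0.03] [536.3 233.8   4.2]
```

{"op": "apply_moves", "data": {
  "commands": [
    [0.01, 0, 0, 0, 0, 0, 0.08],
    [0.01, 0, 0, 0, 0, 0, 0.08]
  ]
}}

```text
clock: 16.48
tcp_pos: [536.3, 233.8, 4.1]
ee_rot: [[-0.848, 0.529, 0.0], [0.529, 0.848, -0.001], [-0.001, -0.001, -1.0]]
force: [-0.3, -1.0, 0.3]
opening: 19.1
finger_force: 60.4
```

```bash
python3 r.py
```

```text
t 16.48 yaw 2.5839 j6 0.855 Mz 0.208 F [-0.3 -1.   0.3] grip 60 op 19.1 [-0.3  -0.01  0.21] [536.3 233.8   4.1]
```

{"op": "apply_moves", "data": {
  "commands": [
    [0.01, 0, 0, 0, 0, 0, 0.08],
    [0.01, 0, 0, 0, 0, 0, 0.08]
  ]
}}

```text
clock: 16.73
tcp_pos: [536.3, 233.7, 4.1]
ee_rot: [[-0.754, 0.657, 0.0], [0.657, 0.754, -0.001], [-0.001, -0.001, -1.0]]
force: [-0.7, -1.6, 1.2]
opening: 19.0
finger_force: 60.4
```

```bash
python3 r.py
```

```text
t 16.73 yaw 2.4244 j6 1.014 Mz 0.312 F [-0.7 -1.6  1.2] grip 60 op 19.0 [-0.42 -0.01  0.31] [536.3 233.7   4.1]
```

Nut 2: onset is about 2.68, so the target yaw is 1.047.

{"op": "apply_moves", "data": {
  "commands": [
    [0.01, 0, 0, 0, 0, 0, 0.153],
    [0.01, 0, 0, 0, 0, 0, 0.153],
    [0.01, 0, 0, 0, 0, 0, 0.153],
    [0.01, 0, 0, 0, 0, 0, 0.153],
    [0.01, 0, 0, 0, 0, 0, 0.153]
  ]
}}

```text
clock: 17.35
tcp_pos: [536.0, 233.6, 4.1]
ee_rot: [[-0.086, 0.996, -0.0], [0.996, 0.086, -0.002], [-0.002, -0.001, -1.0]]
force: [0.4, -2.1, 1.2]
opening: 19.0
finger_force: 60.5
```

```bash
python3 r.py
```

```text
t 17.35 yaw 1.6570 j6 1.782 Mz 0.318 F [ 0.4 -2.1  1.2] grip 60 op 19.0 [-0.41  0.06  0.32] [536.  233.6   4.1]
```

{"op": "apply_moves", "data": {
  "commands": [
    [0.01, 0, 0, 0, 0, 0, 0.153],
    [0.01, 0, 0, 0, 0, 0, 0.153],
    [0.01, 0, 0, 0, 0, 0, 0.153],
    [0.01, 0, 0, 0, 0, 0, 0.153],
    [0.01, 0, 0, 0, 0, 0, 0]
  ]
}}

```text
clock: 17.98
tcp_pos: [535.8, 233.6, 4.1]
ee_rot: [[0.496, 0.868, -0.001], [0.868, -0.496, -0.001], [-0.002, 0.0, -1.0]]
force: [-1.5, -2.6, 1.9]
opening: 18.9
finger_force: 60.5
```

```bash
python3 r.py
```

```text
t 17.98 yaw 1.0514 j6 2.387 Mz 0.229 F [-1.5 -2.6  1.9] grip 60 op 18.9 [-0.56  0.3   0.23] [535.8 233.6   4.1]
```

{"op": "apply_moves", "data": {
  "commands": [
    [0.045, 0, 0, 0, 0, 0, 0],
    [0.045, 0, 0, 0, 0, 0, 0],
    [0.045, 0, 0, 0, 0, 0, 0],
    [0.045, 0, 0, -0.035, 0, 0, 0],
    [0.045, 0, 0, -0.035, 0, 0, 0]
  ]
}}

```text
clock: 18.6
tcp_pos: [535.6, 234.3, 74.2]
ee_rot: [[0.498, 0.867, -0.002], [0.867, -0.498, -0.0], [-0.001, -0.001, -1.0]]
force: [-1.2, 0.0, 0.4]
opening: 45.1
finger_force: 0.0
```

```bash
python3 r.py
python3 - <<'E'
from h import *
np.set_printoptions(legacy='1.25')
plan([518.5,149.9,74],np.deg2rad(253)-1.0514,19,0.045)
E
```

```text
t 18.60 yaw 1.0496 j6 2.390 Mz -0.033 F [-1.2  0.   0.4] grip 0 op 45.1 [ 0.01 -0.03 -0.03] [535.6 234.3  74.2]
yaw now 1.0496
[[0.045, -0.0043, 0.0014, 0.0, 0, 0, -0.1771], [0.045, -0.0045, 0.0007, 0.0, 0, 0, -0.1771], [0.045, -0.0045, -0.0001, 0.0, 0, 0, -0.1771], [0.045, -0.0044, -0.0009, 0.0, 0, 0, -0.1771], [0.045, -0.0042, -0.0017, 0.0, 0, 0, -0.1771]]
[[0.045, -0.0038, -0.0024, 0.0, 0, 0, -0.1771], [0.045, -0.0033, -0.0031, 0.0, 0, 0, -0.1771], [0.045, -0.0028, -0.0036, 0.0, 0, 0, -0.1771], [0.045, -0.0021, -0.004, 0.0, 0, 0, -0.1771], [0.045, -0.0013, -0.0043, 0.0, 0, 0, -0.1771]]
[[0.045, -0.0006, -0.0045, 0.0, 0, 0, -0.1771], [0.045, 0.0003, -0.0045, 0.0, 0, 0, -0.1771], [0.045, 0.001, -0.0044, 0.0, 0, 0, -0.1771], [0.045, 0.0018, -0.0042, 0.0, 0, 0, -0.1771], [0.045, 0.0025, -0.0038, 0.0, 0, 0, -0.1771]]
[[0.045, 0.0031, -0.0033, 0.0, 0, 0, -0.1771], [0.045, 0.0037, -0.0027, 0.0, 0, 0, -0.1771], [0.045, 0.0041, -0.002, 0.0, 0, 0, -0.1771], [0.045, 0.0044, -0.0012, 0.0, 0, 0, -0.1771]]
```

{"op": "apply_moves", "data": {
  "commands": [
    [0.045, -0.0043, 0.0014, 0, 0, 0, -0.177],
    [0.045, -0.0045, 0.0007, 0, 0, 0, -0.177],
    [0.045, -0.0045, -0.0001, 0, 0, 0, -0.177],
    [0.045, -0.0044, -0.0009, 0, 0, 0, -0.177],
    [0.045, -0.0042, -0.0017, 0, 0, 0, -0.177]
  ]
}}

```text
clock: 19.23
tcp_pos: [531.9, 212.2, 74.2]
ee_rot: [[-0.361, 0.932, 0.0], [0.932, 0.361, 0.0], [0.0, 0.0, -1.0]]
force: [-0.0, -0.2, 0.7]
opening: 45.3
finger_force: 0.0
```

{"op": "apply_moves", "data": {
  "commands": [
    [0.045, -0.0038, -0.0024, 0, 0, 0, -0.177],
    [0.045, -0.0033, -0.0031, 0, 0, 0, -0.177],
    [0.045, -0.0028, -0.0036, 0, 0, 0, -0.177],
    [0.045, -0.0021, -0.004, 0, 0, 0, -0.177],
    [0.045, -0.0013, -0.0043, 0, 0, 0, -0.177]
  ]
}}

```text
clock: 19.85
tcp_pos: [527.4, 190.1, 74.2]
ee_rot: [[-0.95, 0.311, 0.0], [0.311, 0.95, 0.0], [-0.0, 0.0, -1.0]]
force: [-0.0, 0.0, 1.0]
opening: 44.7
finger_force: 0.0
```

{"op": "apply_moves", "data": {
  "commands": [
    [0.045, -0.0006, -0.0045, 0, 0, 0, -0.177],
    [0.045, 0.0003, -0.0045, 0, 0, 0, -0.177],
    [0.045, 0.001, -0.0044, 0, 0, 0, -0.177],
    [0.045, 0.0018, -0.0042, 0, 0, 0, -0.177],
    [0.045, 0.0025, -0.0038, 0, 0, 0, -0.177]
  ]
}}

```text
clock: 20.48
tcp_pos: [522.9, 167.8, 74.2]
ee_rot: [[-0.843, -0.539, 0.0], [-0.539, 0.843, 0.0], [-0.0, 0.0, -1.0]]
force: [-0.8, 0.4, 0.7]
opening: 45.1
finger_force: 0.0
```

{"op": "apply_moves", "data": {
  "commands": [
    [0.045, 0.0031, -0.0033, 0, 0, 0, -0.177],
    [0.045, 0.0037, -0.0027, 0, 0, 0, -0.177],
    [0.045, 0.0041, -0.002, 0, 0, 0, -0.177],
    [0.045, 0.0044, -0.0012, 0, 0, 0, -0.177],
    [0.045, 0, 0, 0, 0, 0, 0]
  ]
}}

```text
clock: 21.1
tcp_pos: [519.3, 149.9, 74.2]
ee_rot: [[-0.298, -0.955, 0.0], [-0.955, 0.298, 0.0], [-0.0, -0.0, -1.0]]
force: [0.3, -0.1, -0.5]
opening: 44.9
finger_force: 0.0
```

```bash
python3 fit.py; python3 r.py
```

```text
n1 1013 70.4 [454.2 207. ] [20.6 21. ] 3.1
n2 862 70.5 [536.1 234. ] [21.2 20.3] 69.5
n3 1102 70.9 [519.  149.2] [20.4 19.7] 72.7
t 21.15 yaw 4.4092 j6 -1.111 Mz -0.035 F [-0.2 -0.   0.1] grip 0 op 44.7 [-0.03  0.01 -0.03] [519.3 150.   74.2]
```

{"op": "apply_moves", "data": {
  "commands": [
    [0.045, 0.0005, 0.0004, 0.035, 0, 0, 0],
    [0.045, 0, 0, 0.035, 0, 0, 0],
    [0.045, 0, 0, 0, 0, 0, 0],
    [0.045, 0, 0, 0, 0, 0, 0],
    [0.045, 0, 0, 0, 0, 0, 0]
  ]
}}

```text
clock: 21.78
tcp_pos: [520.6, 150.0, 6.4]
ee_rot: [[-0.296, -0.955, 0.004], [-0.955, 0.296, 0.001], [-0.002, -0.004, -1.0]]
force: [-1.0, 0.1, 0.9]
opening: 44.6
finger_force: 0.0
```

{"op": "apply_moves", "data": {
  "commands": [
    [0.01, 0, 0, 0, 0, 0, 0],
    [0.01, 0, 0, 0, 0, 0, 0],
    [0.01, 0, 0, 0, 0, 0, 0],
    [0.01, 0, 0, 0, 0, 0, 0]
  ]
}}

```text
clock: 22.28
tcp_pos: [519.1, 150.0, 5.7]
ee_rot: [[-0.296, -0.955, 0.001], [-0.955, 0.296, 0.001], [-0.001, -0.001, -1.0]]
force: [-2.5, 0.3, 5.6]
opening: 18.8
finger_force: 59.3
```

```bash
python3 r.py
```

```text
t 22.27 yaw 4.4123 j6 -1.114 Mz -0.025 F [-2.5  0.3  5.6] grip 59 op 18.8 [ 0.12  0.55 -0.03] [519.1 150.    5.7]
```

Gripped with low load. Now I'll search for nut 3's bite.

{"op": "apply_moves", "data": {
  "commands": [
    [0.01, 0, 0, 0, 0, 0, 0.08],
    [0.01, 0, 0, 0, 0, 0, 0.08]
  ]
}}

```text
clock: 22.52
tcp_pos: [519.2, 150.0, 5.7]
ee_rot: [[-0.446, -0.895, 0.001], [-0.895, 0.446, 0.001], [-0.001, -0.001, -1.0]]
force: [-3.0, 0.7, 6.1]
opening: 18.7
finger_force: 59.4
```

```bash
python3 r.py
```

```text
t 22.52 yaw 4.2497 j6 -0.951 Mz 0.040 F [-3.   0.7  6.1] grip 59 op 18.7 [0.03 0.42 0.04] [519.2 150.    5.7]
```

{"op": "apply_moves", "data": {
  "commands": [
    [0.01, 0, 0, 0, 0, 0, 0.08],
    [0.01, 0, 0, 0, 0, 0, 0.08]
  ]
}}

```text
clock: 22.78
tcp_pos: [519.4, 149.8, 5.8]
ee_rot: [[-0.583, -0.812, 0.002], [-0.812, 0.583, 0.0], [-0.001, -0.001, -1.0]]
force: [-1.3, 0.5, 4.5]
opening: 18.9
finger_force: 59.4
```

```bash
python3 r.py
```

```text
t 22.77 yaw 4.0896 j6 -0.791 Mz 0.029 F [-1.3  0.5  4.5] grip 59 op 18.9 [-0.04  0.36  0.03] [519.4 149.8   5.8]
```

{"op": "apply_moves", "data": {
  "commands": [
    [0.01, 0, 0, 0, 0, 0, 0.08],
    [0.01, 0, 0, 0, 0, 0, 0.08]
  ]
}}

```text
clock: 23.02
tcp_pos: [519.5, 149.7, 5.8]
ee_rot: [[-0.705, -0.709, 0.002], [-0.709, 0.705, 0.0], [-0.002, -0.001, -1.0]]
force: [-2.2, 0.1, 5.1]
opening: 18.7
finger_force: 59.4
```

```bash
python3 r.py
```

```text
t 23.02 yaw 3.9296 j6 -0.631 Mz 0.063 F [-2.2  0.1  5.1] grip 59 op 18.7 [-0.03  0.34  0.06] [519.5 149.7   5.8]
```

{"op": "apply_moves", "data": {
  "commands": [
    [0.01, 0, 0, 0, 0, 0, 0.08],
    [0.01, 0, 0, 0, 0, 0, 0.08]
  ]
}}

```text
clock: 23.28
tcp_pos: [519.6, 149.6, 5.8]
ee_rot: [[-0.809, -0.587, 0.002], [-0.587, 0.809, -0.0], [-0.002, -0.001, -1.0]]
force: [-1.6, -0.7, 5.4]
opening: 19.1
finger_force: 59.4
```

```bash
python3 r.py
```

```text
t 23.27 yaw 3.7695 j6 -0.471 Mz 0.001 F [-1.6 -0.7  5.4] grip 59 op 19.1 [-0.1  0.3  0. ] [519.6 149.6   5.8]
```

{"op": "apply_moves", "data": {
  "commands": [
    [0.01, 0, 0, 0, 0, 0, 0.08],
    [0.01, 0, 0, 0, 0, 0, 0.08]
  ]
}}

```text
clock: 23.52
tcp_pos: [519.7, 149.5, 5.8]
ee_rot: [[-0.893, -0.451, 0.002], [-0.451, 0.893, -0.0], [-0.002, -0.001, -1.0]]
force: [-0.1, -1.1, 5.5]
opening: 18.9
finger_force: 59.4
```

```bash
python3 r.py
```

```text
t 23.52 yaw 3.6095 j6 -0.311 Mz 0.016 F [-0.1 -1.1  5.5] grip 59 op 18.9 [-0.15  0.24  0.02] [519.7 149.5   5.8]
```

{"op": "apply_moves", "data": {
  "commands": [
    [0.01, 0, 0, 0, 0, 0, 0.08],
    [0.01, 0, 0, 0, 0, 0, 0.08]
  ]
}}

```text
clock: 23.78
tcp_pos: [519.7, 149.3, 5.7]
ee_rot: [[-0.953, -0.303, 0.002], [-0.303, 0.953, -0.001], [-0.002, -0.001, -1.0]]
force: [-1.4, -1.7, 4.4]
opening: 19.3
finger_force: 59.4
```

```bash
python3 r.py
```

```text
t 23.77 yaw 3.4493 j6 -0.151 Mz 0.022 F [-1.4 -1.7  4.4] grip 59 op 19.3 [-0.27  0.27  0.02] [519.7 149.3   5.7]
```

{"op": "apply_moves", "data": {
  "commands": [
    [0.01, 0, 0, 0, 0, 0, 0.08],
    [0.01, 0, 0, 0, 0, 0, 0.08]
  ]
}}

```text
clock: 24.02
tcp_pos: [519.8, 149.1, 5.8]
ee_rot: [[-0.989, -0.147, 0.002], [-0.147, 0.989, -0.001], [-0.002, -0.001, -1.0]]
force: [-2.1, -2.0, 5.0]
opening: 18.8
finger_force: 59.4
```

```bash
python3 r.py
```

```text
t 24.02 yaw 3.2896 j6 0.008 Mz 0.117 F [-2.1 -2.   5. ] grip 59 op 18.8 [-0.27  0.3   0.12] [519.8 149.1   5.8]
```

{"op": "apply_moves", "data": {
  "commands": [
    [0.01, 0, 0, 0, 0, 0, 0.08],
    [0.01, 0, 0, 0, 0, 0, 0.08]
  ]
}}

```text
clock: 24.28
tcp_pos: [519.7, 149.0, 5.7]
ee_rot: [[-1.0, 0.011, 0.002], [0.011, 1.0, -0.001], [-0.002, -0.001, -1.0]]
force: [-1.6, -2.1, 4.7]
opening: 18.9
finger_force: 59.4
```

```bash
python3 r.py
```

```text
t 24.27 yaw 3.1302 j6 0.168 Mz 0.331 F [-1.6 -2.1  4.7] grip 59 op 18.9 [-0.45  0.34  0.33] [519.7 149.    5.7]
```

{"op": "apply_moves", "data": {
  "commands": [
    [0.01, 0, 0, 0, 0, 0, 0.08],
    [0.01, 0, 0, 0, 0, 0, 0.08]
  ]
}}

```text
clock: 24.52
tcp_pos: [519.7, 148.8, 5.8]
ee_rot: [[-0.985, 0.171, 0.002], [0.171, 0.985, -0.002], [-0.003, -0.001, -1.0]]
force: [-0.7, -2.1, 4.5]
opening: 19.3
finger_force: 59.4
```

```bash
python3 r.py
```

```text
t 24.52 yaw 2.9700 j6 0.328 Mz 0.345 F [-0.7 -2.1  4.5] grip 59 op 19.3 [-0.52  0.34  0.35] [519.7 148.8   5.8]
```

Nut 3: onset is about 3.337, so the target yaw is 1.70.

{"op": "apply_moves", "data": {
  "commands": [
    [0.01, 0, 0, 0, 0, 0, 0.159],
    [0.01, 0, 0, 0, 0, 0, 0.159],
    [0.01, 0, 0, 0, 0, 0, 0.159],
    [0.01, 0, 0, 0, 0, 0, 0.159]
  ]
}}

```text
clock: 25.02
tcp_pos: [519.3, 148.3, 5.7]
ee_rot: [[-0.689, 0.724, 0.002], [0.724, 0.689, -0.003], [-0.003, -0.001, -1.0]]
force: [-2.3, -3.0, 6.6]
opening: 18.8
finger_force: 59.5
```

{"op": "apply_moves", "data": {
  "commands": [
    [0.01, 0, 0, 0, 0, 0, 0.159],
    [0.01, 0, 0, 0, 0, 0, 0.159],
    [0.01, 0, 0, 0, 0, 0, 0.159],
    [0.01, 0, 0, 0, 0, 0, 0.157],
    [0.01, 0, 0, 0, 0, 0, 0]
  ]
}}

```text
clock: 25.65
tcp_pos: [518.7, 148.1, 5.7]
ee_rot: [[-0.13, 0.991, 0.0], [0.991, 0.13, -0.003], [-0.003, 0.0, -1.0]]
force: [-3.7, -3.7, 6.6]
opening: 19.2
finger_force: 59.6
```

```bash
python3 r.py
```

```text
t 25.65 yaw 1.7014 j6 1.596 Mz 0.234 F [-3.7 -3.7  6.6] grip 60 op 19.2 [-0.74  0.75  0.23] [518.7 148.1   5.7]
```

{"op": "apply_moves", "data": {
  "commands": [
    [0.045, 0, 0, 0, 0, 0, 0],
    [0.045, 0, 0, 0, 0, 0, 0],
    [0.045, 0, 0, 0, 0, 0, 0],
    [0.045, 0, 0, -0.04, 0, 0, 0],
    [0.045, 0, 0, -0.04, 0, 0, 0]
  ]
}}

```text
clock: 26.28
tcp_pos: [517.8, 149.6, 83.9]
ee_rot: [[-0.131, 0.991, -0.002], [0.991, 0.131, -0.0], [0.0, -0.002, -1.0]]
force: [-0.3, -0.2, -0.1]
opening: 45.2
finger_force: 0.0
```

{"op": "apply_moves", "data": {
  "commands": [
    [0.045, 0, 0, -0.04, 0, 0, 0],
    [0.045, 0, 0, -0.04, 0, 0, 0],
    [0.045, 0, 0, 0, 0, 0, 0],
    [0.045, 0, 0, 0, 0, 0, 0]
  ]
}}

```text
clock: 26.78
tcp_pos: [518.6, 149.6, 163.6]
ee_rot: [[-0.131, 0.991, -0.0], [0.991, 0.131, -0.0], [0.0, -0.0, -1.0]]
force: [-0.0, -0.6, 0.1]
opening: 44.8
finger_force: 0.0
```

```bash
python3 fit.py; python3 r.py
```

```text
n1 671 71.1 [454.7 207.4] [20.2 20.2] 4.5
n2 674 71.4 [536.2 234.7] [20.3 20.3] 69.1
n3 550 70.9 [518.5 150.4] [20. 20.] 14.9
t 26.82 yaw 1.7022 j6 1.596 Mz 0.094 F [-0.6  0.8 -0.5] grip 0 op 45.0 [-0.02  0.04  0.09] [518.  149.5 162.7]
```

All three nuts sprang back by only about 8°, the expected give, and the arm is clear. I'm handing in.

```bash
python3 -c "
from workcell import robot
print(robot.sign_off())"
```

```text
the job is handed in; nothing more can be done
None
```

I tightened nuts 1, 2 and 3 in clockwise order, each about 94° past the point where the wrist moment began to rise (about 85° counted from full torque). All three are let go, the arm is clear, and the job was handed in at about 27 s; the hand-in gave no verdict.

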